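Tackle box into the rail corner, canister back to the rail

TASK

Tidy the mudroom bench by pushing only, with the fingers: slide the blue tackle box into the corner of the dark wooden rail, so that its plain back lies flat against the long back rail and its right end against the short end rail, and push the green canister back until it touches the long rail as well. Pick nothing up: the box and the canister stay flat on the bench all the way, neither lifted nor tipped, and everything else on the bench stays where it is.

Things in the scene. Friction and masses are not known exactly. Their poses are not given: they have to be found in the camera images.
- gallery: Dark L-shaped wooden rail fixed to the bench, 50 mm high, 20 mm thick. Origin at bench height, middle of the long back rail's inner (robot-side) face; x points away from the robot, square to that rail, y along it to the left. Back rail: inner face x = 0, y = -380 to +380 mm. End rail, on the right: inner face y = -340, x = -240 to 0 mm. Place and yaw vary; fixed goods stand 40 mm or more behind.
- gallery_corner (a point): Inner corner where the two rails meet, at bench height, 340 mm to the right (-y) of the gallery's origin; axes as the gallery's.
- tackle_box: Latched blue tackle box, 0.45 to 0.9 kg, 110 deep (its x) x 200 long (y) x 72 mm high; black handle folded on the lid, top 81 mm. Origin under its centre. Front (-x, towards the robot): two steel latches 5 mm proud, 24 wide, 65 mm left and right of the middle, 33 to 65 mm up, flat between. Back and ends plain and flat. Turned up to 0.3 rad at first. Slides at under 12 N.
- tackle_back_left (a point): Lower left back corner of the tackle box, at x = +55, y = +100, z = 0 mm of the box; axes as the box's.
- tackle_back_right (a point): Lower right back corner of the tackle box, at x = +55, y = -100, z = 0 mm of the box; axes as the box's.
- canister: Green round aluminium canister with bare screw lid, loose, upright, 0.25 to 0.46 kg. Body 100 mm in diameter to 60 mm high, lid 94 mm, 88 mm high in all: too wide to grasp. Origin under its centre, z up. It stands on the left half of the bench, the way straight back to the long rail free.
- flashlight: Yellow plastic flashlight lying on the bench beyond the canister on the left, 156 mm long (its x), 52 mm high; origin under its middle. Leave it alone.
- keyring: Steel ring with three keys lying flat, 4 mm high, within 66 mm of its origin at the ring's centre, on the robot's side of the box. Leave it alone.
- polish_tin: Flat round tin with a dark red lid, 84 mm in diameter, 26 mm high, on the robot's side of the box; origin under its centre. It and the keyring may have changed places. Leave it alone.
- paddle: Flat wooden boot scraper paddle, 258 mm long (its x, blade to +x), blade 75 mm wide, 10 mm thick, lying on the left towards the robot; origin under its middle. Leave it alone.
- boot_brush: Wooden boot brush, 165 mm long (its x), 50 mm wide, 44 mm high, on the far side of the end rail; origin under its centre. Leave it alone.
- mug: Blue mug, 82 mm in diameter and high, on the right towards the robot; origin under its centre. Leave it alone.
There are look-alikes about, which are no part of the job. What is shaped like the canister but yellow is not meant.

How it is judged:
By the outcome, as a careful person would: the job done as asked, in the order asked, and still so for the second after the job is handed in, with the robot touching nothing.
It also fails if it takes over 72 s, if anything falls off the work surface, if the arm or the gripper's body presses on something with over 40 N, if the wrist force passes 120 N, or if a joint passes its speed limit or range.

ROBOT

A 6-joint arm with a two-finger parallel gripper is mounted at the origin on the work surface. World frame = base frame: x ahead of the robot, y to its left, z up, the work surface at z = 0. Lengths are in m, angles in rad, forces in N, time in s.
With the tool pointing down it reaches from about 0.3 to 0.875 m from the base axis. Payload 4.2 kg.
Tool frame: the origin (TCP) lies midway between the tips of the shut fingers; the grasp point (between the pads) lies 19 mm behind it; z points along the fingers, x is the direction in which the jaws open and shut, and the axes are right-handed (so a half turn about z gives the same grasp; the last joint's range is limited). The gripper opens to 85 mm and grips with 20 to 120 N. Pads are 22 mm wide; open, the fingers measure 114 mm over their backs; the gripper's body (76 mm by 85 mm) begins 54 mm behind the grasp point. The pads swing forward as they close: fully open they stand 13 mm farther back than shut.
Start: joints at [-1.273, 0.32, 1.565, -0, 1.257, -0.02], TCP at [0.18, -0.546, 0.231] pointing down, gripper open.
Joint ranges: [-3.11, 3.11], [-0.84, 2.01], [0.21, 2.61], [-1.34, 4.49], [0.05, 2.63], [-2.56, 2.56]. Speed limits (rad/s): [2.57, 2.57, 3.14, 3.14, 3.14, 3.14].

INTERFACE

Orientations are given as [roll, pitch, yaw] about the fixed x, y, z axes, in that order (R = Rz(yaw) Ry(pitch) Rx(roll)).
In Python, from plant import readout, vision, sign_off gives the robot as it stands.
- The arm moves only by the tool apply_moves, never from a script. Its argument "plan" is text: rows parted by semicolons, each of 7 numbers parted by spaces: the shift along the tool's x, y, z in cm, then the turn, a rotation vector about the tool's x, y, z in rad, then the gripper's target within -1 to 1 (fully open at 1, half-way at 0, shut at -1). In form: x y z ax ay az hand; .... A call has 1 to 8 rows; each row shifts and turns the commanded pose from where the row before left it, along the tool's axes as they then stand; what a row does not reach is not made up. A row lasts 1/10 s, in which the tool goes at most 50 mm and 8.59 degrees, less where a joint would pass 70% of its speed; a pose out of reach is approached as far as the arm can. A call is refused whole if a number of a shift passes 5 or a number of a turn 0.15, either way. A call with a gripper value outside its range is refused whole. The fingers move at their own pace and stop on an object; the grip force is fixed at half the most. Time passes only in rows, so rows that do not move let the fingers close. It gives the time, the measured TCP pose, the force and the opening at its end, in the units of the state.
- readout.state(): the state, without advancing time (a new reading comes with each control period).
- vision.snapshot(name): name is "scene" or "top" or "wrist"; returns the picture (420x560x3 uint8, red, green, blue); there is no depth.
- vision.camera_info(name): a dict with "mtx" (3x3 intrinsics, pixels), "T" (4x4, takes a point from camera to world coordinates); the wrist camera has in their place "tool_from_camera" (4x4, takes a point from camera to tool coordinates, whose origin is the TCP and whose axes are the tool frame's). Camera axes: x right, y down, z forward; pixel columns grow to the right and rows downward; lengths in m; the calibration is good to about 2 mm. The wrist camera is an equidistant fisheye: a pixel r from the principal point sees the ray r / f radians off the axis. A picture is of the moment at which its call begins: read the wrist's pose just before it. camera_info takes no time and is no camera call.
- sign_off(): hands the job in, once; it reports no verdict.
The state is a dict: "clock": time; "qpos": joint angles; "dq": joint speeds; "joint_efforts": joint torques, N m; "tool_pos": TCP position; "ee_rot": TCP orientation; "contact_force": force on the tool from outside, world axes, zero at the start; "ft_torque": the same for the moment, N m; "opening": finger opening in m.
Only numpy, scipy, OpenCV 4.12 (cv2) and the standard library are available. Lean on these libraries where they do the work, as an engineer would, in place of code of your own. Each camera call takes 0.05 s, during which the arm holds its last target. There are 200 camera calls.

## Working session

There is one attempt and no reset: what is moved stays moved. The work goes in short steps, Python scripts to look and compute and a tool call to move; the robot and the scene stay as the last step left them, time stands still between calls to the robot, and variables do not carry over. Pictures are saved under pics/ and viewed, about 8 in all and at most 12, crops included, and the job is handed in when it is done.

Besides the shell and the picture viewer there is one more tool, called after ">>>" in YAML: its name, and indented under it one key for each argument. apply_moves: Moves the arm, as the interface text tells. Its arguments: {"type":"object","properties":{"plan":{"type":"string"}},"required":["plan"]}

```bash
mkdir -p pics; ls; python3 - <<'E'
from plant import readout, vision
import cv2,numpy as np
np.set_printoptions(precision=4,suppress=True)
print(readout.state())
for n in ("scene","top"):
    im=vision.snapshot(n); cv2.imwrite(f"pics/{n}0.png",im[:,:,::-1]); i=vision.camera_info(n); print(n,i["mtx"],i["T"])
E
```

```text
pics
{'clock': 0.0, 'qpos': array([-1.273 ,  0.3203,  1.5657, -0.    ,  1.2574, -0.02  ]), 'dq': array([-0.0003,  0.0013,  0.0003,  0.0007,  0.0017,  0.0018]), 'joint_efforts': array([ -0.001 , -41.5522, -23.4159,  -0.0001,   0.0081,   0.    ]), 'tool_pos': array([ 0.1795, -0.5458,  0.2305]), 'ee_rot': array([-3.1416,  0.0018, -1.253 ]), 'contact_force': array([-1.1542,  0.4292,  0.5338]), 'ft_torque': array([ 0.    , -0.0296, -0.0039]), 'opening': 0.0856609350895866}
scene [[399.6112   0.     276.844 ]
 [  0.     399.6112 206.1234]
 [  0.       0.       1.    ]] [[ 0.2312  0.7868 -0.5723  1.1369]
 [ 0.9729 -0.1908  0.1308 -0.1001]
 [-0.0063 -0.587  -0.8095  0.995 ]
 [ 0.      0.      0.      1.    ]]
top [[382.9216   0.     280.3468]
 [  0.     382.9216 210.1236]
 [  0.       0.       1.    ]] [[-0.0176 -0.9856  0.1681  0.255 ]
 [-0.9998  0.0189  0.006   0.0492]
 [-0.0091 -0.168  -0.9857  1.1293]
 [ 0.      0.      0.      1.    ]]
```

View pics/top0.png

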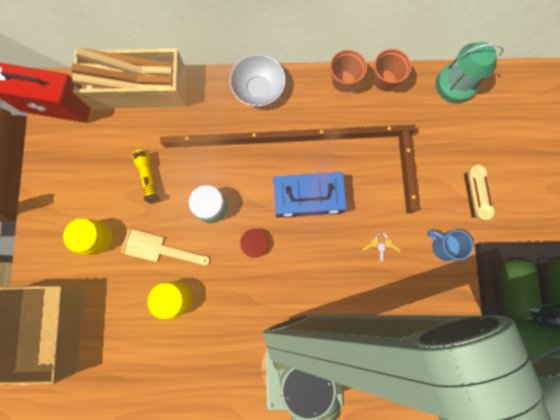

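View pics/scene0.png

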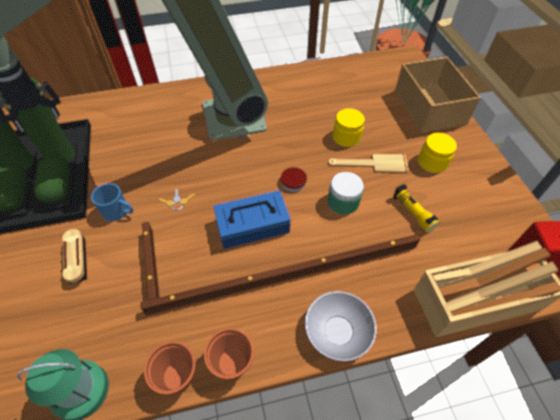

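The top view shows the long rail from (163,142) to (415,130), the end rail down to (413,212), the box at (310,194), the green canister with its pale lid at (207,203), the red tin at (255,242) and the keys at (381,246). The scene view agrees. Next I'll measure these.

```bash
cat > h.py <<'E'
import numpy as np, cv2
from plant import readout, vision
np.set_printoptions(precision=4,suppress=True)
def ray(name,uv,z):
    i=vision.camera_info(name); T=i["T"]; uv=np.atleast_2d(uv).astype(float)
    d=np.c_[uv,np.ones(len(uv))]@np.linalg.inv(i["mtx"]).T@T[:3,:3].T
    return T[:3,3]+d*((z-T[2,3])/d[:,2])[:,None]
def proj(name,p):
    i=vision.camera_info(name); T=i["T"]; c=(np.atleast_2d(p)-T[:3,3])@T[:3,:3]
    q=c@i["mtx"].T; return q[:,:2]/q[:,2:]
def hsv(im): return cv2.cvtColor(im,cv2.COLOR_RGB2HSV)
E
python3 - <<'E'
from h import *
im=cv2.imread("pics/top0.png"); H=cv2.cvtColor(im,cv2.COLOR_BGR2HSV)
def big(m,box):
    k=np.zeros_like(m); x0,y0,x1,y1=box; k[y0:y1,x0:x1]=m[y0:y1,x0:x1]
    c=max(cv2.findContours(k,cv2.RETR_EXTERNAL,cv2.CHAIN_APPROX_NONE)[0],key=cv2.contourArea); return c
blue=cv2.inRange(H,(100,90,50),(130,255,255)); c=big(blue,(250,150,360,230))
print("box",cv2.contourArea(c),cv2.approxPolyDP(cv2.convexHull(c),2,True)[:,0].tolist())
dark=cv2.inRange(H,(0,0,0),(180,255,110)); c=big(dark,(150,115,425,220))
print("rail",cv2.contourArea(c),cv2.approxPolyDP(c,2.5,True)[:,0].tolist())
for col in (200,240,290,340,380): 
    r=np.where(dark[115:165,col])[0]+115; print(col,r.min(),r.max(),[int(v) for v in H[125:155,col,2]])
lid=cv2.inRange(H,(0,0,120),(180,90,255)); c=big(lid,(180,175,235,230)); print("lid",cv2.contourArea(c),cv2.fitEllipse(c))
red=cv2.inRange(H,(0,120,40),(8,255,150))|cv2.inRange(H,(170,120,40),(180,255,150)); c=big(red,(235,220,275,262)); print("tin",cv2.minEnclosingCircle(c), ray("top",cv2.minEnclosingCircle(c)[0],.026))
crop=im[112:262,130:430]; cv2.imwrite("pics/crop0.png",cv2.resize(crop,(800,400),interpolation=cv2.INTER_CUBIC))
E
```

```text
box 2447.0 [[342, 174], [344, 209], [276, 212], [275, 177]]
rail 319.0 [[342, 135], [400, 137], [407, 210], [411, 211], [408, 207], [402, 131]]Traceback (most recent call last):
  File "<stdin>", line 11, in <module>
    return umr_minimum(a, axis, None, out, keepdims, initial, where)
ValueError: zero-size array to reduction operation minimum which has no identity
```

```bash
python3 - <<'E'
from h import *
im=cv2.imread("pics/top0.png"); H=cv2.cvtColor(im,cv2.COLOR_BGR2HSV); V=H[:,:,2].astype(float)
def big(m,box):
    k=np.zeros_like(m); x0,y0,x1,y1=box; k[y0:y1,x0:x1]=m[y0:y1,x0:x1]
    return max(cv2.findContours(k,cv2.RETR_EXTERNAL,cv2.CHAIN_APPROX_NONE)[0],key=cv2.contourArea)
print([int(v) for v in V[122:160,240]],[int(v) for v in V[122:160,380]],[int(v) for v in V[180,385:430]])
# steepest dark->light edge: long rail bottom (z=0), end rail left edge (z=0)
P=[]
for c in range(190,390,4):
    g=np.diff(V[130:160,c]); r=130+g.argmax()+.5+0; P.append((c,r))
P=np.array(P); k=np.polyfit(P[:,0],P[:,1],1)
for _ in range(3):
    e=abs(P[:,1]-np.polyval(k,P[:,0])); P=P[e<2]; k=np.polyfit(P[:,0],P[:,1],1)
L=ray("top",[(190,np.polyval(k,190)),(390,np.polyval(k,390))],0); print("back",len(P),k,L)
d=L[0]-L[1]; yaw=np.arctan2(d[1],d[0])-np.pi/2; print("yaw",yaw)
Q=[]
for r in range(150,206,3):
    g=-np.diff(V[r,392:412]); Q.append((392+g.argmax()+.5,r))
Q=np.array(Q); k2=np.polyfit(Q[:,1],Q[:,0],1)
for _ in range(3):
    e=abs(Q[:,0]-np.polyval(k2,Q[:,1])); Q=Q[e<2]; k2=np.polyfit(Q[:,1],Q[:,0],1)
E=ray("top",[(np.polyval(k2,150),150),(np.polyval(k2,205),205)],0); print("end",len(Q),E)
R=np.array([[np.cos(yaw),-np.sin(yaw)],[np.sin(yaw),np.cos(yaw)]])
ex=R[:,0];ey=R[:,1]; mx=(L[:,:2]@ex).mean(); my=(E[:,:2]@ey).mean(); C=R@[mx,my]; print("corner",C,"origin",C+.34*ey,"left end px",proj("top",[*(C+.72*ey),.05]),proj("top",[*C,0.]))
blue=cv2.inRange(H,(100,90,50),(130,255,255)); c=big(blue,(250,150,360,230))
a=cv2.approxPolyDP(cv2.convexHull(c),2,True)[:,0]; print("back top edge",ray("top",a,.072))
sat=cv2.inRange(H,(0,0,110),(180,90,255)); c=big(sat,(180,175,235,230)); e=cv2.fitEllipse(c); print("lid",cv2.contourArea(c),e,ray("top",e[0],.086))
red=cv2.inRange(H,(0,120,40),(8,255,150))|cv2.inRange(H,(170,120,40),(180,255,150)); c=big(red,(235,220,275,262)); q=cv2.minEnclosingCircle(c);print("tin",q, ray("top",q[0],.026))
print("keys",ray("top",[(365,246),(399,246),(381,235),(381,262)],0),"flash tip",ray("top",(151,200),.03))
cv2.imwrite("pics/crop0.png",cv2.resize(im[112:262,130:430],(800,400),interpolation=cv2.INTER_CUBIC))
E
```

```text
[205, 205, 209, 215, 217, 212, 210, 212, 218, 221, 204, 166, 143, 138, 137, 132, 119, 103, 99, 97, 102, 122, 173, 214, 219, 208, 201, 203, 204, 204, 209, 209, 206, 204, 202, 205, 210, 214] [202, 209, 214, 201, 168, 142, 131, 127, 127, 118, 101, 92, 91, 95, 112, 165, 212, 220, 221, 222, 221, 221, 218, 213, 209, 205, 205, 203, 204, 210, 216, 218, 214, 211, 209, 207, 209, 214] [210, 210, 210, 211, 210, 211, 211, 212, 210, 212, 212, 214, 211, 211, 211, 212, 209, 188, 136, 108, 107, 108, 118, 137, 144, 142, 144, 143, 139, 132, 129, 133, 162, 201, 214, 213, 213, 213, 214, 213, 213, 212, 213, 212, 213]
back 50 [ -0.0489 155.3715] [[ 0.6534  0.3314  0.    ]
 [ 0.6721 -0.2862  0.    ]]
yaw 0.030216520990804074
end 18 [[ 0.6276 -0.3112  0.    ]
 [ 0.456  -0.3177  0.    ]]
corner [ 0.6728 -0.3105] origin [0.6625 0.0294] left end px [[159.6525 141.7453]] [[397.8768 135.9315]]
back top edge [[ 0.5361 -0.1214  0.072 ]
 [ 0.4351 -0.1224  0.072 ]
 [ 0.4302  0.068   0.072 ]
 [ 0.5311  0.0692  0.072 ]]
lid 981.5 ((206.45358276367188, 202.613037109375), (34.87847900390625, 36.45256042480469), 157.34320068359375) [[0.458  0.2605 0.086 ]]
tin ((263.5, 234.0), 5.315173149108887) [[0.374 0.106 0.026]]
keys [[ 0.3359 -0.1907  0.    ]
 [ 0.3341 -0.2904  0.    ]
 [ 0.3674 -0.2396  0.    ]
 [ 0.2885 -0.2348  0.    ]] flash tip [[0.4799 0.435  0.03  ]]
```

View pics/crop0.png

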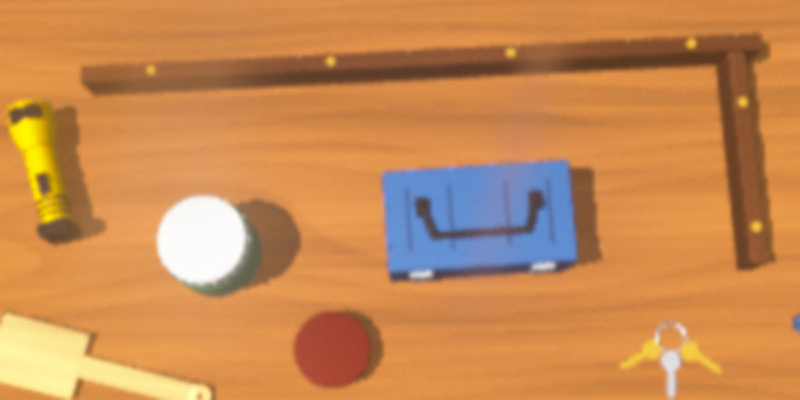

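The crop agrees with the numbers. Gallery yaw is 0.030 and the corner is at (0.673, −0.3105). The box centre is about (0.481, −0.028) at yaw ≈ 0.026, and the canister is at (0.458, 0.2605). The plan is to push the box right on its left end with two half-open fingers, then back on its front between the latches, and then push the canister.

>>> apply_moves:
  plan: "0 0 0 0 0 -0.15 0.2; 0 0 0 0 0 -0.15 0.2; 0 0 0 0 0 -0.15 0.2; 0 0 0 0 0 -0.15 0.2; 0 0 0 0 0 -0.15 0.2; 0 0 0 0 0 -0.15 0.2; 0 0 0 0 0 -0.15 0.2; 0 0 0 0 0 -0.15 0.2"

```text
clock: 0.9
tool_pos: [0.1796, -0.5459, 0.2308]
ee_rot: [-3.141, 0.0, -0.047]
contact_force: [-0.1, 0.3, 0.4]
opening: 0.0511
```

>>> apply_moves:
  plan: "2 -4.4 0 0 0 -0.083 0.2; 2 -4.4 0 0 0 0 0.2; 2 -4.4 0 0 0 0 0.2; 2 -4.4 0 0 0 0 0.2; 2 -4.4 0 0 0 0 0.2; 2 -4.4 0 0 0 0 0.2; 2 -4.4 0 0 0 0 0.2; 2 -4.4 0 0 0 0 0.2"

```text
clock: 1.7
tool_pos: [0.3328, -0.1894, 0.2312]
ee_rot: [3.142, -0.0, 0.029]
contact_force: [1.9, -0.4, -0.2]
opening: 0.0515
```

>>> apply_moves:
  plan: "2 -4.4 0 0 0 0 0.2; 2 -4.4 0 0 0 0 0.2; 2 -4.4 0 0 0 0 0.2; 2 -4.4 0 0 0 0 0.2; 2 -4.4 0 0 0 0 0.2; 2 -4.4 0 0 0 0 0.2; 0 0 0 0 0 0 0.2"

```text
clock: 2.4
tool_pos: [0.4464, 0.0808, 0.2309]
ee_rot: [-3.14, -0.001, 0.036]
contact_force: [-0.4, -0.9, -0.7]
opening: 0.051
```

>>> apply_moves:
  plan: "3.2 -2.6 0 0 0 0 0.2; 0 0 4.5 0 0 0 0.2; 0 0 4.5 0 0 0 0.2; 0 0 4.5 0 0 0 0.2; 0 0 4 0 0 0 0.2; 0 0 2.5 0 0 0 0.2; 0 0 1.1 0 0 0 0.2; 0 0 0 0 0 0 0.2"

```text
clock: 3.2
tool_pos: [0.4749, 0.1024, 0.0192]
ee_rot: [3.141, 0.003, 0.03]
contact_force: [-0.4, 0.5, 0.1]
opening: 0.0512
```

```bash
python3 - <<'E'
from h import *
s=readout.state(); print(s["tool_pos"],s["ee_rot"],s["contact_force"])
im=vision.snapshot("scene"); cv2.imwrite("pics/s1.png",cv2.resize(im[130:330,130:440,::-1],(775,500),interpolation=cv2.INTER_CUBIC))
E
```

```text
[0.4749 0.1024 0.0192] [3.1409 0.0032 0.0295] [-0.4207  0.5072  0.1125]
```

View pics/s1.png

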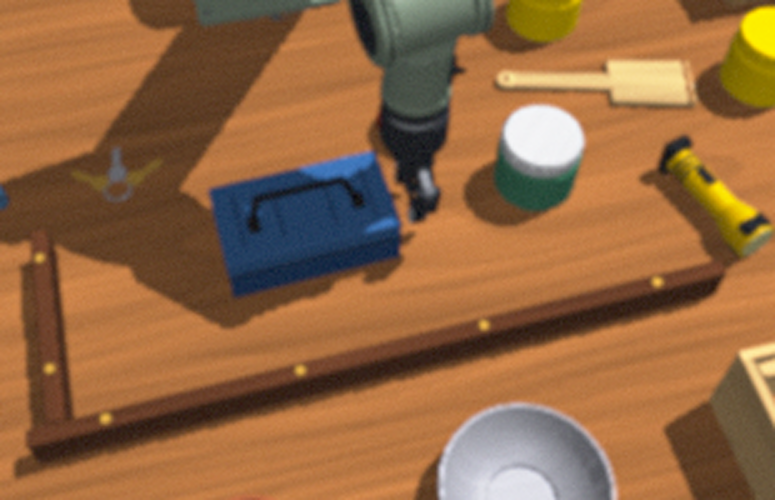

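>>> apply_moves:
  plan: "0 0.7 0 0 0 0 0.2; 0 0.7 0 0 0 0 0.2; 0 1.2 0 0 0 0 0.2; 0 1.2 0 0 0 0 0.2; 0 1.2 0 0 0 0 0.2; 0 1.2 0 0 0 0 0.2; 0 1.2 0 0 0 0 0.2; 0 1.2 0 0 0 0 0.2"

```text
clock: 4.05
tool_pos: [0.4789, 0.0166, 0.0212]
ee_rot: [-3.141, -0.002, 0.029]
contact_force: [-0.0, 5.9, 3.4]
opening: 0.0511
```

>>> apply_moves:
  plan: "0 1.2 0 0 0 0 0.2; 0 1.2 0 0 0 0 0.2; 0 1.2 0 0 0 0 0.2; 0 1.2 0 0 0 0 0.2; 0 1.2 0 0 0 0 0.2; 0 1.2 0 0 0 0 0.2; 0 0.8 0 0 0 0 0.2; 0 0 0 0 0 0 0.2"

```text
clock: 4.85
tool_pos: [0.4808, -0.0642, 0.0206]
ee_rot: [3.141, -0.001, 0.029]
contact_force: [0.4, -0.0, 0.7]
opening: 0.0515
```

```bash
python3 - <<'E'
from h import *
s=readout.state(); print(s["tool_pos"],s["ee_rot"],s["contact_force"])
im=vision.snapshot("scene"); cv2.imwrite("pics/s2.png",cv2.resize(im[130:330,130:440,::-1],(775,500),interpolation=cv2.INTER_CUBIC))
E
```

```text
[ 0.4808 -0.0642  0.0206] [ 3.1408 -0.0005  0.0287] [ 0.4108 -0.0142  0.6936]
```

View pics/s2.png

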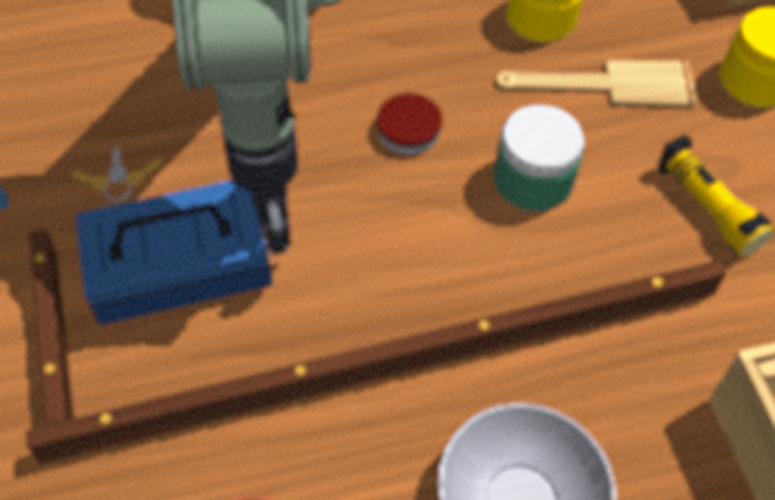

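>>> apply_moves:
  plan: "0 0.6 0 0 0 0 0.2; 0 0.8 0 0 0 0 0.2; 0 0.8 0 0 0 0 0.2; 0 0.6 0 0 0 0 0.2; 0 0.4 0 0 0 0 0.2; 0 0.2 0 0 0 0 0.2; 0 0.2 0 0 0 0 0.2; 0 0 0 0 0 0 0.2"

```text
clock: 5.7
tool_pos: [0.4819, -0.0988, 0.0203]
ee_rot: [3.142, 0.0, 0.03]
contact_force: [0.3, 4.4, 1.5]
opening: 0.0509
```

>>> apply_moves:
  plan: "0 0.2 0 0 0 0 0.2; 0 0.2 0 0 0 0 0.2"

```text
clock: 5.9
tool_pos: [0.4817, -0.1011, 0.0203]
ee_rot: [-3.139, 0.001, 0.029]
contact_force: [1.3, 21.0, 4.9]
opening: 0.051
```

>>> apply_moves:
  plan: "0 0.2 0 0 0 0 0.2; 0 0.1 0 0 0 0 0.2"

```text
clock: 6.1
tool_pos: [0.4817, -0.101, 0.0204]
ee_rot: [-3.134, 0.001, 0.028]
contact_force: [2.4, 33.1, 6.4]
opening: 0.0513
```

>>> apply_moves:
  plan: "0 -1 0 0 0 0 0.2; 0 -2.4 0 0 0 0 0.2; 0 0 -4 0 0 0 0.2; 0 0 -4 0 0 0 0.2; 0 0 -3 0 0 0 0.2; -2.15 3.6 0 0 0 0 0.2; -2.15 3.6 0 0 0 0 0.2; -2.15 3.6 0 0 0 0 0.2"

```text
clock: 6.9
tool_pos: [0.4192, -0.1833, 0.1306]
ee_rot: [3.139, -0.001, 0.032]
contact_force: [-0.2, -0.1, -0.0]
opening: 0.0515
```

>>> apply_moves:
  plan: "-2.15 3.6 0 0 0 0.15 0.2; 0 0 0 0 0 0.15 0.2; 0 0 0 0 0 0.15 0.2; 0 0 0 0 0 0.15 0.2; 0 0 0 0 0 0.15 0.2; 0 0 0 0 0 0.15 0.2; 0 0 0 0 0 0.15 0.2; 0 0 0 0 0 0.15 0.2"

```text
clock: 7.7
tool_pos: [0.3992, -0.219, 0.1302]
ee_rot: [3.141, -0.001, -1.176]
contact_force: [-0.3, -0.6, 0.5]
opening: 0.0514
```

>>> apply_moves:
  plan: "0 0 0 0 0 0.15 0.2; 0 0 0 0 0 0.15 0.2; 0 0 0 0 0 0.07 0.2; 0 0 0 0 0 0 0.2"

```text
clock: 8.1
tool_pos: [0.3993, -0.2189, 0.1302]
ee_rot: [3.141, -0.001, -1.54]
contact_force: [-0.2, -0.0, -0.5]
opening: 0.0512
```

```bash
python3 - <<'E'
from h import *
im=vision.snapshot("top"); cv2.imwrite("pics/t3.png",cv2.resize(im[100:280,150:450,::-1],(800,480),interpolation=cv2.INTER_CUBIC))
H=hsv(im); m=cv2.inRange(H,(100,90,40),(130,255,255)); m[:, :300]=0; m[:,415:]=0; m[225:]=0
c=max(cv2.findContours(m,0,1)[0],key=cv2.contourArea); print(cv2.contourArea(c)); a=cv2.approxPolyDP(cv2.convexHull(c),2,True)[:,0]; print(a.tolist(),ray("top",a,.072))
E
```

```text
1734.0
[[402, 171], [383, 207], [361, 211], [341, 210], [341, 174]] [[ 0.5415 -0.292   0.072 ]
 [ 0.4387 -0.2316  0.072 ]
 [ 0.4285 -0.1696  0.072 ]
 [ 0.4324 -0.1139  0.072 ]
 [ 0.5362 -0.1185  0.072 ]]
```

View pics/t3.png

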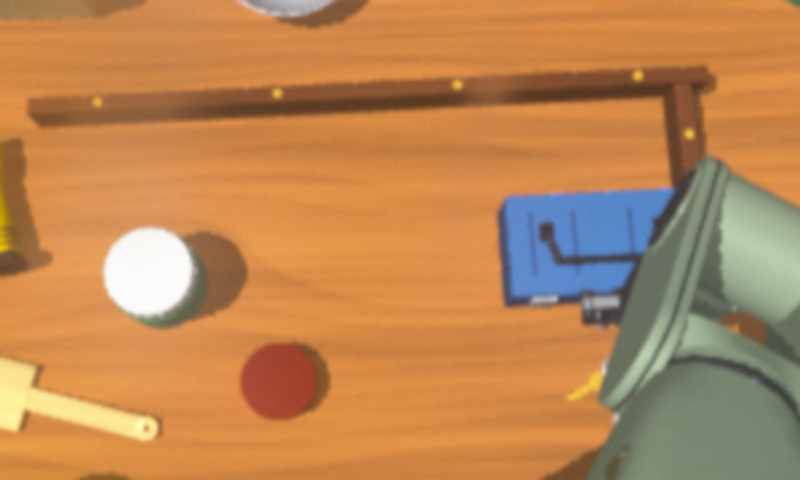

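>>> apply_moves:
  plan: "0 0 4 0 0 0 0.2; 0 0 4 0 0 0 0.2; 0 0 3 0 0 0 0.2; 0 0 0 0 0 0 0.2; 0 -1 0 0 0 0 0.2; 0 -0.8 0 0 0 0 0.2; 0 -0.8 0 0 0 0 0.2; 0 -1 0 0 0 0 0.2"

```text
clock: 8.95
tool_pos: [0.4352, -0.217, 0.0214]
ee_rot: [3.14, -0.0, -1.539]
contact_force: [-5.7, -0.1, 2.0]
opening: 0.0508
```

>>> apply_moves:
  plan: "0 -1.2 0 0 0 0 0.2; 0 -1.2 0 0 0 0 0.2; 0 -1.2 0 0 0 0 0.2; 0 -1.2 0 0 0 0 0.2; 0 -1.2 0 0 0 0 0.2; 0 -1.2 0 0 0 0 0.2; 0 -1 0 0 0 0 0.2; 0 -0.6 0 0 0 0 0.2"

```text
clock: 9.75
tool_pos: [0.5242, -0.2144, 0.0209]
ee_rot: [-3.142, -0.0, -1.539]
contact_force: [-5.1, 0.1, 3.0]
opening: 0.0515
```

>>> apply_moves:
  plan: "0 -0.5 0 0 0 0 0.2; 0 -0.5 0 0 0 0 0.2; 0 -0.4 0 0 0 0 0.2; 0 -0.3 0 0 0 0 0.2; 0 -0.2 0 0 0 0 0.2; 0 -0.2 0 0 0 0 0.2"

```text
clock: 10.35
tool_pos: [0.544, -0.2138, 0.0204]
ee_rot: [3.14, 0.0, -1.54]
contact_force: [-5.5, -0.1, 2.9]
opening: 0.0511
```

>>> apply_moves:
  plan: "0 -0.2 0 0 0 0 0.2; 0 -0.2 0 0 0 0 0.2; 0 0 0 0 0 0 0.2"

```text
clock: 10.65
tool_pos: [0.546, -0.2133, 0.02]
ee_rot: [3.136, 0.001, -1.54]
contact_force: [-8.5, -0.6, 2.8]
opening: 0.0511
```

>>> apply_moves:
  plan: "0 -0.2 0 0 0 0 0.2; 0 0 0 0 0 0 0.2"

```text
clock: 10.85
tool_pos: [0.5458, -0.2132, 0.0198]
ee_rot: [3.132, 0.002, -1.54]
contact_force: [-14.6, -1.3, 7.1]
opening: 0.051
```

>>> apply_moves:
  plan: "0 -0.2 0 0 0 0 0.2; 0 0 0 0 0 0 0.2"

```text
clock: 11.05
tool_pos: [0.5456, -0.2125, 0.0192]
ee_rot: [3.127, 0.004, -1.54]
contact_force: [-18.4, -0.2, 6.9]
opening: 0.0513
```

>>> apply_moves:
  plan: "0 -0.3 0 0 0 0 0.2; 0 -0.2 0 0 0 0 0.2; 0 0 0 0 0 0 0.2"

```text
clock: 11.35
tool_pos: [0.545, -0.2112, 0.0174]
ee_rot: [3.115, 0.008, -1.54]
contact_force: [-28.4, -0.7, 3.5]
opening: 0.051
```

>>> apply_moves:
  plan: "0 1 0 0 0 0 0.2; 0 3 0 0 0 0 0.2; 0 0 -4 0 0 0 0.2; 0 0 -5 0 0 0 0.2; 0 4 -5 0 0 0 0.2; -4 4 0 0 0 0 0.2; -5 4 0 0 0 0 0.2; -5 0 0 0 0 0 0.2"

```text
clock: 12.15
tool_pos: [0.4138, -0.093, 0.1501]
ee_rot: [-3.139, -0.001, -1.544]
contact_force: [2.1, -0.0, 0.3]
opening: 0.0509
```

>>> apply_moves:
  plan: "-5 0 0 0 0 0 0.2; -5 0 0 0 0 0 0.2; -5 0 0 0 0 0 0.2; -5 0 0 0 0 0 0.2; 0 0 0 0 0 0 0.2"

```text
clock: 12.65
tool_pos: [0.4111, 0.1125, 0.1503]
ee_rot: [-3.136, 0.003, -1.532]
contact_force: [0.7, -0.4, -0.6]
opening: 0.0514
```

```bash
cat > chk.py <<'E'
from h import *
import sys
n=sys.argv[1]
s=readout.state(); print(s["clock"],s["tool_pos"],s["ee_rot"])
t=vision.snapshot("top"); q=vision.snapshot("scene")
cv2.imwrite(f"pics/{n}.png",np.hstack([cv2.resize(t[110:230,300:440,::-1],(466,400),interpolation=cv2.INTER_CUBIC),cv2.resize(q[190:320,130:238,::-1],(332,400),interpolation=cv2.INTER_CUBIC)]))
cv2.imwrite(f"pics/{n}_t.png",t[:,:,::-1])
H=hsv(t); m=cv2.inRange(H,(100,90,40),(130,255,255)); m[:, :300]=0; m[:,415:]=0; m[225:]=0
c=max(cv2.findContours(m,0,1)[0],key=cv2.contourArea); a=cv2.approxPolyDP(cv2.convexHull(c),2,True)[:,0]; print(cv2.contourArea(c),a.tolist()); 
C=np.array([.6728,-.3105]); y=.0302; R=np.array([[np.cos(y),-np.sin(y)],[np.sin(y),np.cos(y)]])
print("lid corners from corner, gallery axes mm\n",((ray("top",a,.072)[:,:2]-C)@R)*1000)
E
python3 chk.py c4
```

```text
12.65 [0.4111 0.1125 0.1503] [-3.1363  0.0034 -1.5321]
2437.0 [[404, 130], [407, 164], [338, 168], [337, 140], [340, 133]]
lid corners from corner, gallery axes mm
 [[  -8.868     4.314 ]
 [-110.8727    6.177 ]
 [-112.739   203.2343]
 [ -29.2182  200.0132]
 [  -8.4829  189.8068]]
```

View pics/c4.png

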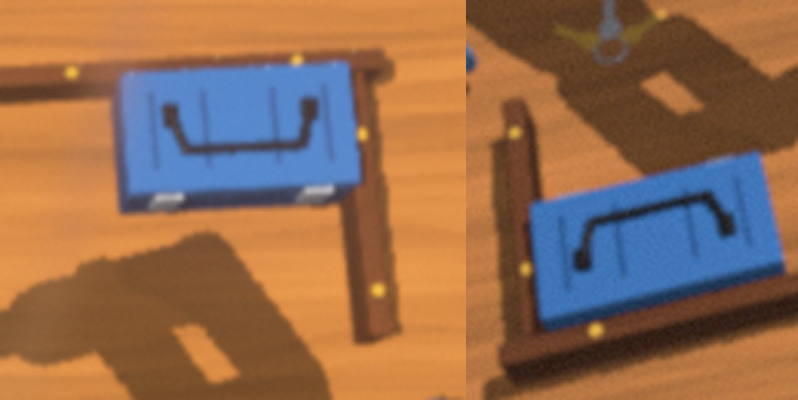

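The box looks flush on both sides. To confirm the right end, I'll go back and feel it gently.

>>> apply_moves:
  plan: "0 0 0 0 0 -0.15 0.2; 0 0 0 0 0 -0.15 0.2; 0 0 0 0 0 -0.15 0.2; 0 0 0 0 0 -0.15 0.2; 0 0 0 0 0 -0.15 0.2; 0 0 0 0 0 -0.15 0.2; 0 0 0 0 0 -0.15 0.2; 0 0 0 0 0 -0.15 0.2"

```text
clock: 13.55
tool_pos: [0.4107, 0.1049, 0.1496]
ee_rot: [-3.141, -0.002, -0.337]
contact_force: [-0.5, -0.3, -0.2]
opening: 0.0511
```

>>> apply_moves:
  plan: "0 0 0 0 0 -0.15 0.2; 0 0 0 0 0 -0.15 0.2; 0 0 0 0 0 -0.062 0.2; 3.1 3.1 0 0 0 0 0.2; 3.1 3.1 0 0 0 0 0.2; 3.1 3.1 0 0 0 0 0.2; 3.1 3.1 0 0 0 0 0.2; 3.1 3.1 0 0 0 0 0.2"

```text
clock: 14.35
tool_pos: [0.5695, -0.0489, 0.1496]
ee_rot: [3.141, -0.002, 0.018]
contact_force: [0.5, -0.3, 0.2]
opening: 0.0515
```

>>> apply_moves:
  plan: "3.1 2.8 0 0 0 0 0.2; 0 0 0 0 0 0 0.2"

```text
clock: 14.55
tool_pos: [0.6036, -0.0783, 0.1491]
ee_rot: [3.14, -0.005, 0.015]
contact_force: [-0.7, -0.1, -0.3]
opening: 0.0512
```

>>> apply_moves:
  plan: "0 -0.5 0 0 0 -0.015 0.2; 0 0 4 0 0 0 0.2; 0 0 4 0 0 0 0.2; 0 0 3 0 0 0 0.2; 0 0 1.9 0 0 0 0.2; 0 0.6 0 0 0 0 0.2; 0 0.5 0 0 0 0 0.2; 0 0 0 0 0 0 0.2"

```text
clock: 15.35
tool_pos: [0.6009, -0.0792, 0.0221]
ee_rot: [3.141, -0.003, 0.036]
contact_force: [0.3, -1.2, 0.4]
opening: 0.051
```

>>> apply_moves:
  plan: "0 0.4 0 0 0 0 0.2; 0 0.2 0 0 0 0 0.2; 0 0.2 0 0 0 0 0.2; 0 0 0 0 0 0 0.2"

```text
clock: 15.75
tool_pos: [0.6004, -0.0866, 0.0207]
ee_rot: [3.141, -0.001, 0.037]
contact_force: [0.0, -0.1, -0.1]
opening: 0.0516
```

>>> apply_moves:
  plan: "0 0.2 0 0 0 0 0.2; 0 0 0 0 0 0 0.2"

```text
clock: 15.95
tool_pos: [0.6004, -0.0884, 0.0203]
ee_rot: [3.141, -0.0, 0.037]
contact_force: [0.2, 0.2, -0.3]
opening: 0.0511
```

Contact is expected near y = −0.097.

>>> apply_moves:
  plan: "0 0.3 0 0 0 0.006 0.2; 0 0.2 0 0 0 0 0.2; 0 0.1 0 0 0 0 0.2; 0 0 0 0 0 0 0.2"

```text
clock: 16.35
tool_pos: [0.6006, -0.0945, 0.0203]
ee_rot: [3.141, -0.0, 0.031]
contact_force: [0.8, 0.2, -0.2]
opening: 0.0514
```

>>> apply_moves:
  plan: "0 0.2 0 0 0 0 0.2; 0 0.1 0 0 0 0 0.2; 0 0 0 0 0 0 0.2"

```text
clock: 16.65
tool_pos: [0.6006, -0.0969, 0.0203]
ee_rot: [-3.141, 0.0, 0.031]
contact_force: [-0.5, 1.4, -0.4]
opening: 0.0513
```

>>> apply_moves:
  plan: "0 0.2 0 0 0 0 0.2; 0 0.1 0 0 0 0 0.2; 0 0 0 0 0 0 0.2"

```text
clock: 16.95
tool_pos: [0.6006, -0.0972, 0.0204]
ee_rot: [-3.137, 0.0, 0.03]
contact_force: [-0.0, 13.2, 1.1]
opening: 0.0512
```

The box's right end is confirmed: the face is exactly where a flush box would put it. Now the canister.

>>> apply_moves:
  plan: "0 0.1 0 0 0 0 0.2; 0 -1 0 0 0 0 0.2; 0 -3 0 0 0 0 0.2; 0 0 -4 0 0 0 0.2; 0 0 -5 0 0 0 0.2; 0 0 -4 0 0 0 0.2; -2.6 -3.6 0 0 0 0 0.2; -2.6 -3.6 0 0 0 0 0.2"

```text
clock: 17.75
tool_pos: [0.546, 0.0089, 0.152]
ee_rot: [3.141, -0.004, 0.029]
contact_force: [0.4, 0.6, -0.2]
opening: 0.0513
```

>>> apply_moves:
  plan: "-2.6 -3.6 0 0 0 0 0.2; -2.6 -3.6 0 0 0 0 0.2; -2.6 -3.6 0 0 0 0 0.2; -2.6 -3.6 0 0 0 0 0.2; -2.6 -3.6 0 0 0 0 0.2; -2.6 -3.6 0 0 0 0 0.2; -2.6 -3.6 0 0 0 0.15 0.2; 0 0 0 0 0 0.15 0.2"

```text
clock: 18.55
tool_pos: [0.3567, 0.2536, 0.1505]
ee_rot: [-3.141, 0.0, -0.251]
contact_force: [0.1, 1.2, 0.1]
opening: 0.0512
```

>>> apply_moves:
  plan: "0 0 0 0 0 0.15 0.2; 0 0 0 0 0 0.15 0.2; 0 0 0 0 0 0.15 0.2; 0 0 0 0 0 0.15 0.2; 0 0 0 0 0 0.15 0.2; 0 0 0 0 0 0.15 0.2; 0 0 0 0 0 0.15 0.2; 0 0 0 0 0 0.15 0.2"

```text
clock: 19.35
tool_pos: [0.3593, 0.2508, 0.1504]
ee_rot: [-3.141, -0.001, -1.457]
contact_force: [-0.1, -0.9, 0.3]
opening: 0.0511
```

>>> apply_moves:
  plan: "0 0 0 0 0 0.07 0.2; 0 0 0 0 0 0 0.2"

```text
clock: 19.55
tool_pos: [0.3592, 0.2509, 0.1504]
ee_rot: [-3.141, -0.001, -1.52]
contact_force: [-1.0, -0.2, 0.5]
opening: 0.0513
```

>>> apply_moves:
  plan: "-0.65 0 0 0 0 0.02 0.2; 0 0 4 0 0 0 0.2; 0 0 4 0 0 0 0.2; 0 0 3 0 0 0 0.2; 0 0 1.8 0 0 0 0.2; 0 0 0 0 0 0 0.2"

```text
clock: 20.15
tool_pos: [0.3573, 0.2565, 0.0204]
ee_rot: [3.137, -0.003, -1.539]
contact_force: [0.0, 0.0, 0.6]
opening: 0.0512
```

```bash
python3 - <<'E'
from h import *
s=readout.state(); print(s["tool_pos"],s["ee_rot"])
im=vision.snapshot("scene"); cv2.imwrite("pics/s5.png",cv2.resize(im[130:330,130:440,::-1],(775,500),interpolation=cv2.INTER_CUBIC))
E
```

```text
[0.3573 0.2565 0.0204] [ 3.1372 -0.0033 -1.5391]
```

View pics/s5.png

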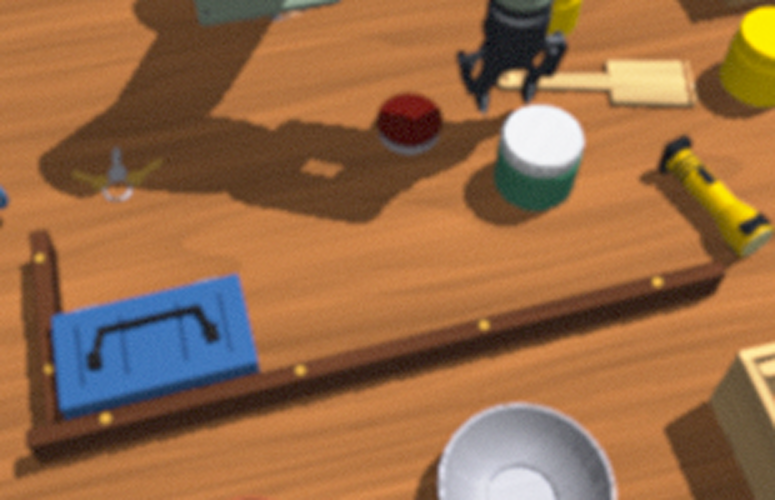

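The box sits flush in the corner, and the fingers stand behind the canister, clear of it. Pushing now.

>>> apply_moves:
  plan: "0 -2 0 0 0 0 0.2; 0 -1.2 0 0 0 0 0.2; 0 -0.5 0 0 0 0 0.2; 0 -0.5 0 0 0 0 0.2; 0 -0.5 0 0 0 0 0.2; 0 -0.7 0 0 0 0 0.2; 0 -0.9 0 0 0 0 0.2; 0 -0.9 0 0 0 0 0.2"

```text
clock: 21.0
tool_pos: [0.4304, 0.2597, 0.0224]
ee_rot: [3.14, -0.001, -1.54]
contact_force: [-5.2, 0.4, 3.7]
opening: 0.0515
```

>>> apply_moves:
  plan: "0 -0.9 0 0 0 0 0.2; 0 -0.9 0 0 0 0 0.2; 0 -0.9 0 0 0 0 0.2; 0 -0.9 0 0 0 0 0.2; 0 -0.9 0 0 0 0 0.2; 0 -0.9 0 0 0 0 0.2; 0 -0.9 0 0 0 0 0.2; 0 -0.9 0 0 0 0 0.2"

```text
clock: 21.8
tool_pos: [0.5024, 0.2615, 0.0223]
ee_rot: [3.139, -0.001, -1.541]
contact_force: [-5.5, -0.5, 5.4]
opening: 0.0513
```

>>> apply_moves:
  plan: "0 -0.8 0 0 0 0 0.2; 0 -0.8 0 0 0 0 0.2; 0 -0.8 0 0 0 0 0.2; 0 -0.6 0 0 0 0 0.2; 0 -0.4 0 0 0 0 0.2; 0 0 0 0 0 0 0.2"

```text
clock: 22.4
tool_pos: [0.5374, 0.2628, 0.0223]
ee_rot: [-3.141, -0.0, -1.541]
contact_force: [-2.8, -0.3, 2.8]
opening: 0.0512
```

>>> apply_moves:
  plan: "0 -0.3 0 0 0 0 0.2; 0 -0.3 0 0 0 0 0.2; 0 -0.2 0 0 0 0 0.2; 0 -0.1 0 0 0 0 0.2; 0 0 0 0 0 0 0.2"

```text
clock: 22.9
tool_pos: [0.5453, 0.2631, 0.0223]
ee_rot: [3.141, -0.0, -1.541]
contact_force: [-5.3, -0.7, 3.5]
opening: 0.0512
```

>>> apply_moves:
  plan: "0 -0.2 0 0 0 0 0.2; 0 0 0 0 0 0 0.2"

```text
clock: 23.1
tool_pos: [0.5474, 0.2633, 0.0223]
ee_rot: [3.141, -0.0, -1.541]
contact_force: [-3.9, 0.3, 3.8]
opening: 0.0509
```

>>> apply_moves:
  plan: "0 -0.2 0 0 0 0 0.2; 0 0 0 0 0 0 0.2"

```text
clock: 23.3
tool_pos: [0.5496, 0.2633, 0.0223]
ee_rot: [3.141, -0.0, -1.541]
contact_force: [-5.2, -0.4, 3.4]
opening: 0.0509
```

>>> apply_moves:
  plan: "0 -0.2 0 0 0 0 0.2; 0 0 0 0 0 0 0.2"

```text
clock: 23.5
tool_pos: [0.5499, 0.2633, 0.0223]
ee_rot: [3.138, -0.001, -1.541]
contact_force: [-8.7, -0.1, 7.6]
opening: 0.0511
```

>>> apply_moves:
  plan: "0 -0.2 0 0 0 0 0.2; 0 0 0 0 0 0 0.2"

```text
clock: 23.7
tool_pos: [0.5499, 0.2632, 0.0223]
ee_rot: [3.134, -0.001, -1.541]
contact_force: [-14.0, 0.4, 10.9]
opening: 0.0511
```

>>> apply_moves:
  plan: "0 -0.1 0 0 0 0 0.2; 0 0 0 0 0 0 0.2"

```text
clock: 23.9
tool_pos: [0.5499, 0.2632, 0.0224]
ee_rot: [3.132, -0.002, -1.541]
contact_force: [-17.9, 0.8, 12.7]
opening: 0.0513
```

>>> apply_moves:
  plan: "0 0.6 0 0 0 0 0.2; 0 2 0 0 0 0 0.2; 0 3 0 0 0 0 0.2; 0 3 0 0 0 0 0.2; 0 0 -4 0 0 0 0.2; 0 0 -5 0 0 0 0.2; 0 4 -3 0 0 0 0.2; 0 4 0 0 0 0 0.2"

```text
clock: 24.7
tool_pos: [0.3924, 0.2607, 0.1466]
ee_rot: [-3.13, 0.006, -1.542]
contact_force: [-0.5, 0.4, -0.5]
opening: 0.0517
```

>>> apply_moves:
  plan: "0 2 0 0 0 0 0.2; 0 0 0 0 0 0 0.2; 0 0 0 0 0 0 0.2"

```text
clock: 25.0
tool_pos: [0.3701, 0.2585, 0.1426]
ee_rot: [-3.139, 0.001, -1.54]
contact_force: [1.2, 1.3, -0.5]
opening: 0.0514
```

```bash
python3 - <<'E'
from h import *
t=vision.snapshot("top"); q=vision.snapshot("scene")
f=lambda a:cv2.resize(a[...,::-1],(400,300))
cv2.imwrite("pics/f6.png",np.vstack([np.hstack([f(t),f(q)]),np.hstack([f(t[110:230,160:320]),f(q[170:290,270:430])])]))
H=hsv(t); m=cv2.inRange(H,(0,0,110),(180,90,255)); k=np.zeros_like(m); k[120:190,175:245]=m[120:190,175:245]
c=max(cv2.findContours(k,0,1)[0],key=cv2.contourArea); e=cv2.fitEllipse(c); p=ray("top",e[0],.086)[0,:2]; y=.0302
print(e,p,"dist to face mm",1000*((p-[.6728,-.3105])@[np.cos(y),np.sin(y)]))
d=cv2.absdiff(cv2.cvtColor(t,7),cv2.cvtColor(cv2.imread("pics/top0.png"),6))
for n,(x,yy,w,h) in dict(tin=(238,226,36,34),keys=(362,230,40,34),flash=(132,148,30,58),mug=(428,226,50,38),brush=(464,160,34,62),paddle=(120,228,95,40)).items(): print(n,d[yy:yy+h,x:x+w].mean().round(1))
E
python3 chk.py c6
```

```text
((207.9931182861328, 155.56396484375), (34.23741149902344, 41.29143524169922), 151.19082641601562) [0.5939 0.2582] dist to face mm -61.677202673503444
tin 11.5
keys 38.5
flash 9.7
mug 7.3
brush 2.3
paddle 47.1
25.1 [0.3705 0.2585 0.1423] [-3.1397  0.0006 -1.5411]
2415.0 [[404, 129], [407, 164], [338, 167], [340, 133]]
lid corners from corner, gallery axes mm
 [[  -5.8324    4.0038]
 [-110.8727    6.177 ]
 [-109.7978  203.0191]
 [  -8.4829  189.8068]]
```

View pics/f6.png

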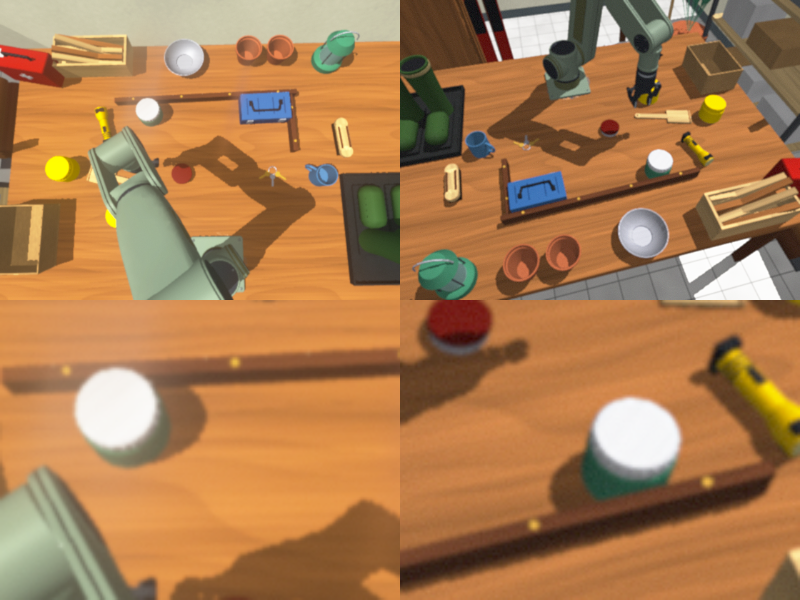

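The canister is seated by feel: the arm stalled at 18 N. My rough lid ellipse reads about 6–11 mm short, but it is merged with the rail. I'll feel once more to rule out a rebound.

>>> apply_moves:
  plan: "0 -4.7 0 0 0 0 0.2; 0 -4.6 0 0 0 0 0.2; 0 0 4 0 0 0 0.2; 0 0 4 0 0 0 0.2; 0 0 3 0 0 0 0.2; 0 0 1 0 0 0 0.2; 0 -3 0 0 0 0 0.2; 0 -2.5 0 0 0 0 0.2"

```text
clock: 26.0
tool_pos: [0.5184, 0.2627, 0.0225]
ee_rot: [-3.141, 0.0, -1.54]
contact_force: [0.3, 0.3, -0.3]
opening: 0.0514
```

>>> apply_moves:
  plan: "0 -1.2 0 0 0 0 0.2; 0 -0.6 0 0 0 0 0.2; 0 -0.2 0 0 0 0 0.2; 0 0 0 0 0 0 0.2"

```text
clock: 26.4
tool_pos: [0.5361, 0.2629, 0.0225]
ee_rot: [3.141, -0.0, -1.541]
contact_force: [0.2, -0.9, 0.1]
opening: 0.0511
```

>>> apply_moves:
  plan: "0 -0.6 0 0 0 0 0.2; 0 -0.4 0 0 0 0 0.2; 0 0 0 0 0 0 0.2"

```text
clock: 26.7
tool_pos: [0.5472, 0.2635, 0.0225]
ee_rot: [-3.141, 0.0, -1.541]
contact_force: [0.0, 0.7, -0.5]
opening: 0.0511
```

>>> apply_moves:
  plan: "0 -0.2 0 0 0 0 0.2; 0 0 0 0 0 0 0.2"

```text
clock: 26.9
tool_pos: [0.5488, 0.2634, 0.0223]
ee_rot: [-3.142, -0.0, -1.541]
contact_force: [-0.2, -0.1, -0.2]
opening: 0.0512
```

>>> apply_moves:
  plan: "0 -0.2 0 0 0 0 0.2; 0 0 0 0 0 0 0.2"

```text
clock: 27.1
tool_pos: [0.5495, 0.2633, 0.0221]
ee_rot: [3.139, -0.001, -1.541]
contact_force: [-4.1, 0.3, 2.3]
opening: 0.0512
```

>>> apply_moves:
  plan: "0 -0.2 0 0 0 0 0.2; 0 0 0 0 0 0 0.2"

```text
clock: 27.3
tool_pos: [0.5496, 0.2632, 0.0222]
ee_rot: [3.135, -0.001, -1.541]
contact_force: [-9.5, 0.9, 5.7]
opening: 0.0511
```

There was no rebound: contact came at the same place, 0.5495. Retreating.

>>> apply_moves:
  plan: "0 0.4 0 0 0 0 0.2; 0 1 0 0 0 0 0.2; 0 3 0 0 0 0 0.2; 0 4 0 0 0 0 0.2; 0 0 -4 0 0 0 0.2; 0 0 -5 0 0 0 0.2; 0 0 -4 0 0 0 0.2; 0 0 0 0 0 0 0.2"

```text
clock: 28.1
tool_pos: [0.4719, 0.2627, 0.1583]
ee_rot: [-3.129, 0.006, -1.541]
contact_force: [0.6, 0.9, -0.3]
opening: 0.0514
```

```bash
python3 - <<'E'
from h import *
from plant import sign_off
s=readout.state(); print(s["clock"],s["tool_pos"],s["contact_force"],abs(s["dq"]).max())
a=cv2.imread("pics/scene0.png"); q=vision.snapshot("scene")[:,:,::-1]
d=cv2.absdiff(a,q).max(2)
# landmarks' boxes in scene view
for n,(x,y,w,h) in dict(tin=(278,166,32,28),paddle=(328,152,80,22),flash=(392,184,48,48),mug=(92,184,40,38),brush=(60,228,28,56)).items(): print(n,d[y:y+h,x:x+w].mean().round(1))
print(sign_off())
E
```

```text
28.1 [0.4719 0.2627 0.1583] [ 0.5719  0.8913 -0.3055] 0.09522762800138601
tin 6.5
paddle 40.3
flash 4.3
mug 13.4
brush 3.6
the job is handed in; nothing more can be done
None
```

I pushed the blue box into the corner first, right against the end rail and then back against the long rail. Then I pushed the green canister straight back until it touched the long rail. I handed in at 28 s, with the arm raised clear of everything.

**Box:** The back push stalled at about 28 N, and the later pictures show the back parallel to the long rail. A second light push on the left end met resistance exactly where a box flush with the end rail should be.

**Canister:** The push stalled at about 18 N. A second push met it within 0.5 mm of the same place, so it had not rebounded.

**Forces:** The highest force I read was about 33 N, on the fingers.

**Checks that disagreed:** A rough camera reading put the canister's centre about 12 mm farther from the rail than touching would allow. That outline had merged with the rail, so I relied on the touch checks. The camera also put the back edge of the box's lid 6 to 9 mm short of the rail, which I put down to outline shrinkage and a rail estimate about 3 mm off.

**Other objects:** The tin, flashlight, mug and brush showed no movement in before-and-after pictures. That comparison could not confirm two items: the arm or its shadow covered the paddle, and a shadow lay over the keys. My fingers passed above both of them.

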